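Seat the lead strip against its stop and hold the contact tester on it

ROBOT

A 7-joint arm with a two-finger parallel gripper is mounted at the origin on the work surface; the furniture and walls round the work are solid. World frame = base frame: x ahead of the robot, y to its left, z up, the work surface at z = 0. Lengths are in mm, angles in rad, forces in N, time in s.
With the tool pointing down it reaches from about 425 to 875 mm from the base axis. Payload 8.4 kg.
Tool frame: the origin (TCP) lies midway between the tips of the shut fingers; the grasp point (between the pads) lies pinch_z behind it (pinch_z is the distance from the TCP to the grasp point, in mm); z points along the fingers, y is the line along which they close (so a half turn about z gives the same grasp; the last joint's range is limited). The gripper opens to 87 mm and grips with 3 to 60 N. Pads are 19 mm wide; open, the fingers measure 117 mm over their backs; the gripper's body (75 mm by 190 mm) begins 51 mm behind the grasp point.
Start: joints at [-1.348, 0.333, 0.04, 1.465, -0.013, 1.343, -0.059], TCP at [205.578, 616.603, 182.746] pointing down, gripper open.
Joint ranges: [-2.58, 2.58], [-0.38, 2.09], [-1.3, 1.39], [0.25, 2.4], [-1.5, 4.64], [0.08, 2.09], [-2.65, 2.65]. Speed limits (rad/s): [2.22, 2.22, 2.79, 2.79, 3.14, 3.14, 3.14].

INTERFACE

Orientations are given as a 3x3 rotation matrix whose columns are the frame's x, y, z axes.
In Python, from bench import move_to, servo_line, goto_joints, gripper_to, pause, ik, get_obs, capture, calibration, Unreachable, close_job, pinch_z gives the robot as it stands. The module is installed in compiled form; this text tells all that it offers. Calls block until the motion is done:
- move_to(position, orientation): joint-space move of the TCP to a pose.
- servo_line(position, speed=150, rot=None): straight line of the TCP; rot=None keeps the orientation; speed is the mean speed in mm/s.
- goto_joints(angles): joint-space move.
- gripper_to(opening, effort=None): finger opening in mm; effort is the grip in N (None keeps the last); returns when the fingers have stopped.
- pause(seconds).
- ik(position, orientation): joint angles nearest the present ones, or None.
- get_obs(): the state.
- capture(name): name is "side" or "top"; returns the picture (400x640x3 uint8, red, green, blue); there is no depth.
- calibration(name): a dict with "fx", "fy", "cx", "cy" (pixels), "k1" (the pictures are not rectified: a ray, as slopes to the right and down, at radius r is drawn at 1 + k1 r^2 times it, then the intrinsics apply), "world_from_camera" (4x4, takes a point from camera to world coordinates). Camera axes: x right, y down, z forward; pixel columns grow to the right and rows downward; lengths in mm; the calibration is good to about 2 mm. A picture is of the moment at which its call begins. calibration takes no time and is no camera call.
A pose or a line that the arm cannot do raises Unreachable and nothing moves.
- close_job(): hands the job in; it is judged then, once.
The state is a dict: "clock": time; "qpos": joint angles; "joint_velocities": joint speeds; "joint_efforts": joint torques, N m; "eef_pos": TCP position; "eef_rot": TCP orientation; "ft_force": force on the tool from outside, world axes, zero at the start; "ft_torque": the same for the moment, N m; "grip_width": finger opening in mm; "gripper_force": force on a finger pad.
Only numpy, scipy, OpenCV 4.12 (cv2) and the standard library are available. Lean on these libraries where they do the work, as an engineer would, in place of code of your own. Each camera call takes 0.05 s, during which the arm holds its last target. There are 200 camera calls.

TASK

Before this strip is bonded it needs its earth check. Slide the strip carrier along the workholder's track until it seats against the end stop hidden under the window clamp; then take the spring-tip tester out of its slanting stand and hold it upright with its tip on the middle of the gold square that shows in the clamp window, pressed lightly so that the tip is sprung in about half its travel and never driven in to its limit. Finish while still holding the tester there, the strip still against its stop, and leave the other things on the table where they are.

Things in the scene. Friction and masses are not known exactly. Their poses are not given: they have to be found in the camera images.
- workholder: Fixed bonding workholder: dark foot 96 x 156 x 8 mm and on it a bare metal track along the workholder's y axis. Origin: on the table under the track; z up, +y to the stop end, -x side to the robot. The track's deck, 30 mm wide (centre x = +4 mm), top 16 mm above the table, runs from y = -87 to +53 mm; behind y = -54 mm it has no side guides, so the carrier can be pushed there at its trailing end
- track_entry (a point): On the deck's top face at its open rear end (workholder x = +4, y = -87 mm). Side guides of the track, 4.5 mm above the deck and 31.6 mm apart: rear fence 18 mm thick, y = -54 to +54; front guide 13 mm thick, y = +12 to +54; one dowel pin at y = -41 on the front side (workholder y, mm)
- window (a point): Middle of the window in the clamp plate, at the plate's top face, 28.5 mm above the table; the window is 20 mm (workholder x) by 14.5 mm (y), right through the plate. The plate, 62 x 41 x 4 mm, covers the track from y = +13 to +54 mm, underside 8.5 mm above the deck; screw heads 3 mm high at its corners. Beyond it is the end block, y = +54 to +67, top 29 mm above the table
- end_stop: The adjustable stop: a steel screw 5 mm thick along the track, through the end block, with a dark knurled head outside; its inner end is the stop, hidden under the clamp plate. Origin: the middle of the contact face, 3.4 mm above the deck; its y axis points away from the carrier. It is set differently from run to run (a few mm) and does not move when pushed
- carrier: Strip carrier: flat grey metal strip with a row of gold squares, 30 x 90 mm, 6 mm thick, black tab 8 x 16 x 9 mm on its front long side, about 50 g, loose in the track. Origin: on its underside; the strip reaches from x = -11 to +19 and y = -45 to +45 mm; its +y end leads and meets the stop, its -y end trails; z up
- lead_end (a point): The middle of the carrier's leading end face (carrier x = +4, y = +45 mm, 3.4 mm above its underside); touches the end_stop's face when the carrier is home. At the start it is 12 to 26 mm short of it
- gold_pad (a point): The middle of the gold square to be probed (16 mm across the strip, 7 mm along it), on the strip's top face (carrier x = +3, y = +24.7 mm, 6 mm above its underside): the second square from the leading end, the one that stands whole in the clamp window once the carrier is home
- pen_stand: Fixed tester stand: dark foot 92 x 70 x 9 mm with a round metal sleeve (25 mm outside, 16 mm bore, 46 mm long) that leans 30 degrees from the vertical towards the stand's own -x side, roughly towards the robot. Origin: on the table under the middle of the foot, z up. The middle of the sleeve's upper rim is at x = -11 mm, z = +60 mm
- tester: Spring-tip tester, a pen 102 mm long, 70 g. Up from the tip: thin brass pin to 18 mm, steel nose 13 mm across to 40 mm, steel collar 25 mm across to 44 mm, round black handle 18 mm across to 98 mm (grip it here), end cap. Origin: at the free tip; z runs up the handle. At the start its collar rests on the rim of the stand's sleeve and it leans like the sleeve; draw it out along the sleeve's axis
- tester_tip (a point): The very end of the brass tip pin; moves up along the tester's z axis as the pin springs in
- plunger (a joint): How far the tip pin is sprung into the tester: 0 = fully out, 0.010 m = at its limit. It takes 0.6 N to start and 0.3 N more per mm (2.1 N at half travel)
- spare_magazine: Bystander: slotted grey strip magazine, 85 x 50 x 55 mm, behind the workholder; leave it where it is
- flux_jar: Bystander: round jar with dark screw cap, 48 mm across, 50 mm tall; leave it where it is
- clips: Bystander: box of clips, 44 x 70 x 30 mm; leave it where it is
- swab_jar: Bystander: white round jar, 60 mm across, 75 mm tall, behind the stand; leave it where it is
- curved_tweezers: Bystander: curved black tweezers, 117 mm long, lying flat in front of the workholder; leave it where it is
- cleaning_block: Bystander: cleaning block like an eraser, 23 x 44 x 12 mm; leave it where it is
- dial: Bystander: dial gauge lying on its back, 91 x 62 x 17 mm; leave it where it is
Mind the look-alikes: they are no part of the job. Leave any red look-alike of the carrier alone. What is shaped like the workholder but purple is not meant.

How it is judged (in metres and radians):
On the way, in this order (a step that is already met when the one before it is completed fails the run):
1. the strip carrier has been pushed home and touches the end stop (y of lead_end in the frame of end_stop above -0.0015 m and contact force between carrier and end_stop above 0.5 N and angle between carrier's own z axis and vertical below 0.06 rad), for 0.05 s.
2. the tester's tip stands on the middle of the gold square with the tester upright and the tip sprung in (horizontal distance between tester_tip and gold_pad below 0.0035 m and value of joint plunger between 0.002 and 0.008 m and contact force between tester and carrier above 0.6 N and angle between tester's own z axis and vertical below 0.12 rad and y of lead_end in the frame of end_stop above -0.0015 m), for 0.3 s.
At the end, for the whole second after the job is handed in: Fingers hold the tester still and upright (7 degrees), tip within 3.5 mm of the gold square's middle, pin sprung in 2 to 8 of 10 mm with over 0.6 N; tester clear of workholder and stand, robot not leaning on the workholder; carrier flat, within 1.5 mm of the stop (all of step 2 and angle between carrier's own z axis and vertical below 0.06 rad and contact force between the fingers and tester above 1 N and contact force between tester and workholder below 0.2 N and contact force between tester and pen_stand below 0.2 N and contact force between the arm and workholder below 0.5 N and linear speed of tester below 0.02 m/s); the arm keeps its last pose, push and grip.
It fails at once if the tester's tip is driven in to its limit (over 9.5 mm) (value of joint plunger above 0.0095 m).
It fails at once if another thing on the table is moved by more than 15 mm (distance of any of spare_magazine, flux_jar, clips, swab_jar, curved_tweezers, cleaning_block, dial from where it was at the start of the episode above 0.015 m).
It also fails if it takes over 53 s, if anything falls off the work surface, if the arm or the gripper's body presses on something with over 40 N, if the wrist force passes 120 N, or if a joint passes its speed limit or range.

## Working session

There is one attempt and no reset: what is moved stays moved. The work goes in short steps, each a Python script; the robot and the scene stay as the last script left them, time stands still between calls to the robot, and variables do not carry over. Pictures are saved under pics/ and viewed, at most 10 in all, crops included, and the job is handed in when it is done.

```bash
mkdir -p pics
cat > h.py <<'E'
import numpy as np, cv2
from bench import *
def cam(n):
    c=calibration(n); K=np.array([[c['fx'],0,c['cx']],[0,c['fy'],c['cy']],[0,0,1.]]); return c,K,np.array(c['world_from_camera'])
def ray(n,uv):
    c,K,T=cam(n)
    p=cv2.undistortPoints(np.array([[uv]],float),K,np.array([c['k1'],0,0,0.]))[0,0]
    d=T[:3,:3]@np.array([p[0],p[1],1]); return T[:3,3],d
def onz(n,uv,z):
    o,d=ray(n,uv); return o+d*(z-o[2])/d[2]
def proj(n,P):
    c,K,T=cam(n); p=np.linalg.inv(T)@np.append(P,1); x=p[:2]/p[2]; r=x@x
    return x*(1+c['k1']*r)*[c['fx'],c['fy']]+[c['cx'],c['cy']]
def snap(n,f,crop=None,s=1):
    im=capture(n)
    np.save('pics/'+f+'.npy',im); o=im
    if crop: x0,y0,x1,y1=crop; o=im[y0:y1,x0:x1]
    o=cv2.resize(o,None,fx=s,fy=s,interpolation=cv2.INTER_CUBIC); cv2.imwrite('pics/'+f+'.png',o[:,:,::-1]); return im
def two(a,b):
    o1,d1=ray('top',a);o2,d2=ray('side',b)
    t=np.linalg.lstsq(np.c_[d1,-d2],o2-o1,rcond=None)[0]
    p,q=o1+t[0]*d1,o2+t[1]*d2; return (p+q)/2,np.linalg.norm(p-q)
E
python3 - <<'E'
from h import *
snap('top','t0',None,1.25);snap('side','s0',None,1.25)
for n in('top','side'): print(calibration(n))
print(pinch_z,get_obs())
E
```

```text
{'fx': 475.8262360076623, 'fy': 475.8262360076623, 'cx': 322.3729875177427, 'cy': 200.07898441429276, 'k1': -0.002783759788442607, 'world_from_camera': array([[ 2.01133847e-02, -9.90903164e-01,  1.33065286e-01,
         3.17870243e+02],
       [-9.99724296e-01, -1.83201927e-02,  1.46867937e-02,
        -1.30555524e+02],
       [-1.21154086e-02, -1.33324001e-01, -9.90998450e-01,
         1.25516915e+03],
       [ 0.00000000e+00,  0.00000000e+00,  0.00000000e+00,
         1.00000000e+00]])}
{'fx': 371.35747062089746, 'fy': 371.35747062089746, 'cx': 319.1813333927743, 'cy': 198.0075395539805, 'k1': -0.052201771664049865, 'world_from_camera': array([[ 8.28849059e-01, -2.88864110e-01,  4.79131259e-01,
         9.73345895e+01],
       [-5.59470869e-01, -4.26019983e-01,  7.10984754e-01,
        -7.20504762e+02],
       [-1.25848748e-03, -8.57359026e-01, -5.14717317e-01,
         4.85937492e+02],
       [ 0.00000000e+00,  0.00000000e+00,  0.00000000e+00,
         1.00000000e+00]])}
18.700000000000003 {'clock': 0.1, 'qpos': array([-1.34819126,  0.33383805,  0.03987845,  1.4661779 , -0.01340687,
        1.34329164, -0.05850148]), 'joint_velocities': array([ 0.00084424, -0.00158546, -0.00167443, -0.00216845, -0.00097261,
        0.00105666, -0.00083101]), 'joint_efforts': array([ 4.79268099e-03, -6.57806897e+01,  1.34066653e+00, -4.04710686e+01,
       -5.96129475e-02,  4.08433413e-02,  9.72169869e-05]), 'eef_pos': array([205.45899599, 616.1701626 , 181.95215117]), 'eef_rot': array([[-9.48658664e-01,  3.16301443e-01, -3.70426026e-04],
       [ 3.16301647e-01,  9.48657634e-01, -1.40076411e-03],
       [-9.16562317e-05, -1.44601337e-03, -9.99998950e-01]]), 'ft_force': array([-0.63858744, -0.09496117,  0.00363369]), 'ft_torque': array([-0.01379845,  0.00533258,  0.00521961]), 'gripper_force': 0.0, 'grip_width': 86.9960493669121}
```

View pics/t0.png

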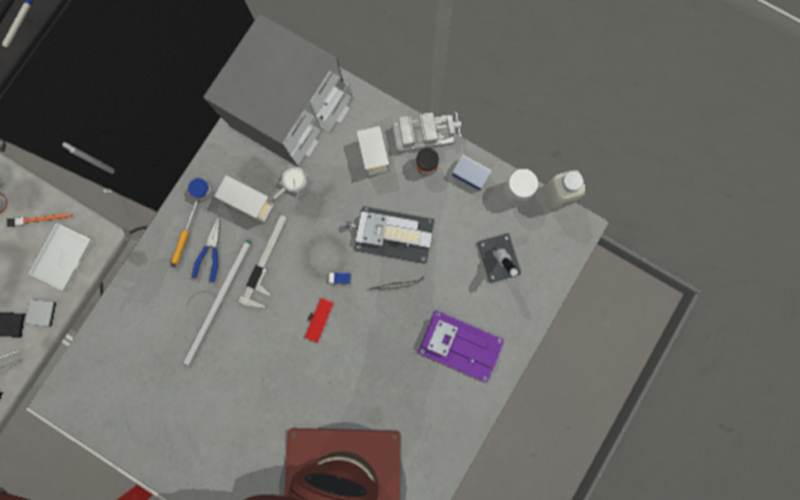

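View pics/s0.png

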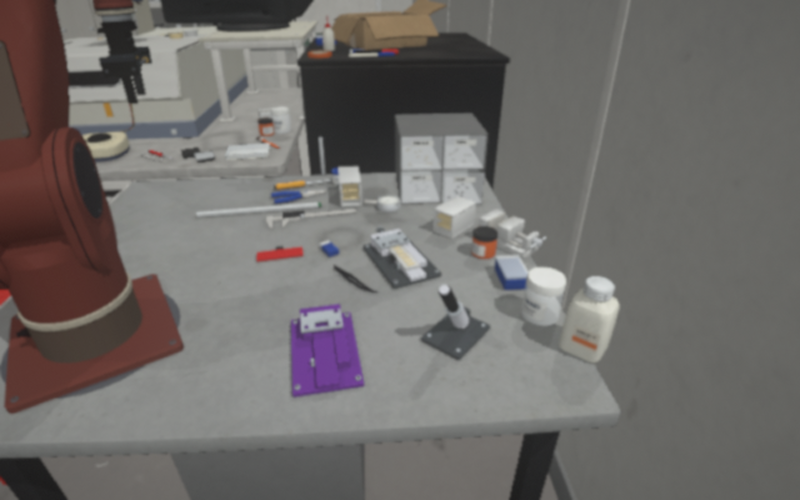

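The top view shows the workholder at about (395,235) of the enlarged picture, with its stop end to the left, and the stand at (500,258). The purple and red look-alikes are at (460,345) and (318,320). Next I'll zoom in on the same frames.

Run:
```python
import numpy as np,cv2
for n,(x0,y0,x1,y1) in dict(t0=(272,155,432,240),s0=(280,178,440,293)).items():
    im=np.load(f'pics/{n}.npy')[y0:y1,x0:x1]
    cv2.imwrite(f'pics/{n}z.png',cv2.resize(im,None,fx=5,fy=5,interpolation=cv2.INTER_CUBIC)[:,:,::-1])
```

```text
(no output)
```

View pics/t0z.png

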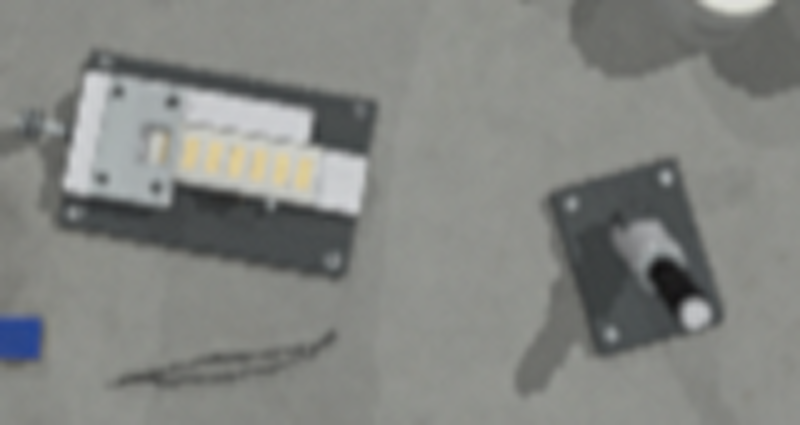

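View pics/s0z.png

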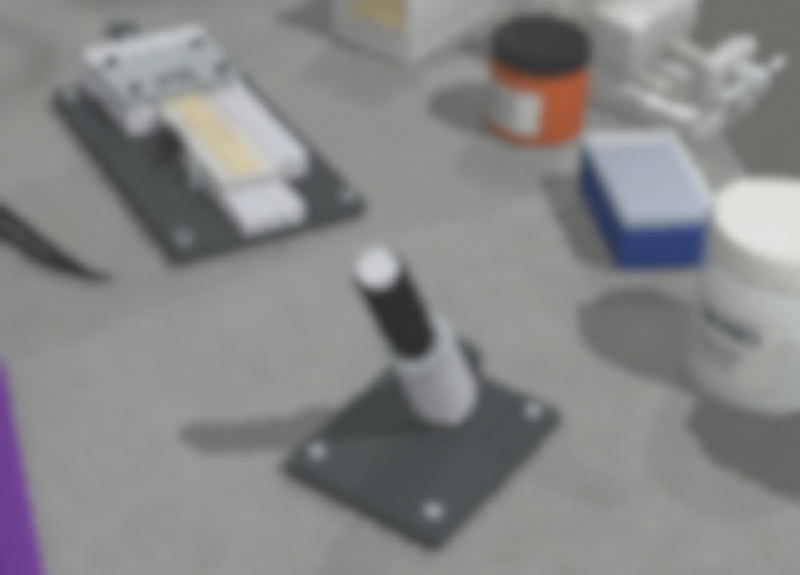

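The zooms show foot, deck, plate and end block corners well. In the top zoom the deck's rear end is at (368,155)–(358,215) and the carrier's trailing end is at about (318,180). The stand foot corners are (552,195), (672,157), (722,318) and (603,355), and the pen cap is at (695,312). Next I'll fit the poses.

```bash
cat > fit.py <<'E'
from h import *
from scipy.optimize import least_squares
T0=lambda p:(p[0]/5+272,p[1]/5+155)
S0=lambda p:(p[0]/5+280,p[1]/5+178)
def W(p,l): c,s=np.cos(p[2]),np.sin(p[2]); return np.array([p[0]+c*l[0]-s*l[1],p[1]+s*l[0]+c*l[1],l[2]])
def fit(obs,x0):
    f=lambda p:np.concatenate([proj(n,W(p,l))-uv for n,uv,l in obs])
    r=least_squares(f,x0,loss='soft_l1',x_scale=[10,10,.1]); return r.x,r.fun.reshape(-1,2)
wt=[((368,155),(19,-87,16)),((358,215),(-11,-87,16)),((85,70),(37.8,67,29)),((63,195),(-24.8,67,29)),((183,97),(37.5,13,28.5)),((170,208),(-24.5,13,28.5))]
ws=[((302,212),(19,-87,16)),((240,230),(-11,-87,16))]
st=[((552,195),(46,35,9)),((672,157),(46,-35,9)),((722,318),(-46,-35,9)),((603,355),(-46,35,9))]
ss=[((560,415),(46,-35,9)),((433,550),(-46,-35,9)),((283,465),(-46,35,9))]
for nm,t,s in(('wh',wt,ws),('st',st,ss)):
    ot=[('top',T0(a),l) for a,l in t]; os=[('side',S0(a),l) for a,l in s]
    x0=list(onz('top',ot[0][1],10)[:2])+[0]
    for o in(ot,ot+os):
        x,r=fit(o,x0); print(nm,x.round(3)); print(r.round(1).tolist())
    P=x if nm=='wh' else P; Q=x
def loc(p,w): c,s=np.cos(p[2]),np.sin(p[2]); d=w[:2]-p[:2]; return np.round([c*d[0]+s*d[1],-s*d[0]+c*d[1]],1)
for k,a,z in(('trail',(318,180),22),('win',(160,147),28.5),('lastpad',(304,174),22),('pad2',(190,153),22),('dowel',(271,205),20),('winpad',(158,147),22)): print(k,loc(P,onz('top',T0(a),z)))
cap,e=two(T0((696,312)),S0((378,270))); print('cap',cap,e,loc(Q,cap))
c,s=np.cos(Q[2]),np.sin(Q[2]); ax=np.array([-.5*c,-.5*s,.8660254]); rim=W(Q,(-11,0,60)); print('cap pred',rim+58*ax)
E
python3 fit.py
```

```text
wh [ 5.13589e+02 -8.38790e+01 -1.28000e-01]
[[-0.0, 0.6], [0.3, -0.3], [-0.4, 1.3], [0.3, -0.3], [0.4, -1.0], [-0.7, -0.0]]
wh [ 5.13588e+02 -8.46520e+01 -1.26000e-01]
[[0.2, 0.5], [0.7, -0.3], [-0.1, 1.4], [0.6, -0.3], [0.6, -1.0], [-0.3, 0.0], [-0.7, -1.4], [-0.1, -1.5]]
st [ 4.72778e+02 -3.15439e+02  3.15000e-01]
[[-0.9, -0.5], [0.3, -0.6], [1.3, 0.4], [-0.4, 0.7]]
st [ 4.72488e+02 -3.17828e+02  3.11000e-01]
[[0.0, -0.5], [1.2, -0.4], [2.1, 0.6], [0.5, 0.8], [-0.1, -0.9], [0.3, -1.3], [-1.4, -0.6]]
trail [  2.3 -62. ]
win [ 6.7 22.2]
lastpad [  4.4 -54.3]
pad2 [6.9 6.6]
dowel [-14.  -39.5]
winpad [ 7.6 23.7]
cap [ 434.43118796 -329.26854728  110.09240299] 2.3366815824867375 [-39.7   0.7]
cap pred [ 434.40242915 -330.05549028  110.2294732 ]
```

```bash
cat >> h.py <<'E'
def W(p,l): c,s=np.cos(p[2]),np.sin(p[2]); return np.array([p[0]+c*l[0]-s*l[1],p[1]+s*l[0]+c*l[1],l[2]])
P=np.array([513.6,-84.4,-.127]); Q=np.array([472.6,-317.,.313])
AX=np.array([-.5*np.cos(Q[2]),-.5*np.sin(Q[2]),.8660254]); RIM=W(Q,(-11,0,60))
YD=np.array([-np.sin(P[2]),np.cos(P[2]),0])
def rot(z,y): z=z/np.linalg.norm(z); y=y-z*(y@z); y/=np.linalg.norm(y); return np.c_[np.cross(y,z),y,z]
RP=rot(np.array([0,0,-1.]),YD)
HY=np.array([-np.sin(Q[2]),np.cos(Q[2]),0]); RT=rot(-AX,HY); RD=rot(np.array([0,0,-1.]),HY)
G=RIM+(57-44)*AX   # TCP at grasp (57 mm up from tip)
E
python3 - <<'E'
from h import *
for n,p,R in(('pre',W(P,(4,-104,70)),RP),('T',G,RT),('Tup',G+120*AX,RT),('fin',W(P,(6,22,75)),RD),('finP',W(P,(6,22,75)),RP)):
    print(n,p.round(1),ik(p,R))
gripper_to(0,10)
move_to(W(P,(4,-104,80)),RP)
servo_line(W(P,(4,-104,19.5)),80)
pause(.2);f0=get_obs()['ft_force']; print(f0)
for i in range(50):
    y=-104+i*1.0
    servo_line(W(P,(4,y,19.5)),40)
    o=get_obs(); f=o['ft_force']-f0
    if i%6==0 or abs(f@YD)>1: print(i,y,f.round(2),o['eef_pos'].round(1),round(o['clock'],1))
    if -(f@YD)>3: break
pause(.15);print(get_obs()['ft_force']-f0)
snap('top','t1',(272,155,432,240),5);snap('side','s1',(320,170,420,230),8)
E
```

```text
pre [ 504.4 -188.1   70. ] [-0.68361262  0.3699346   1.15555021  1.91451631 -0.3798438   1.10232853
  2.06761509]
T [ 456.  -322.4   71.3] None
Tup [ 398.9 -340.9  175.2] None
fin [522.3 -63.3  75. ] [-0.72937101  0.21969459  0.86674314  1.93123704 -0.1900506   1.07445179
  2.10049726]
finP [522.3 -63.3  75. ] [-0.74744254  0.22429071  0.88894911  1.93183293 -0.1975834   1.0752281
  1.6677725 ]
[-0.0009853   0.5902336  -0.67213565]
0 -104.0 [-0.39 -0.62  0.65] [ 504.5 -188.    19.6] 6.0
4 -100.0 [-0.02 -1.6   1.56] [ 504.9 -184.    19.5] 7.0
6 -98.0 [-0.8  -0.63  1.51] [ 505.2 -182.    19.5] 7.5
11 -93.0 [-0.3  -1.41  0.62] [ 505.8 -177.1   19.5] 8.8
12 -92.0 [-0.56 -1.25  0.2 ] [ 505.9 -176.1   19.5] 9.0
16 -88.0 [-0.42 -1.33  0.76] [ 506.4 -172.1   19.5] 10.0
18 -86.0 [-0.07 -1.53  0.37] [ 506.7 -170.1   19.5] 10.5
20 -84.0 [ 0.34 -1.35  0.25] [ 507.  -168.2   19.5] 11.0
24 -80.0 [ 0.46 -0.21  0.56] [ 507.5 -164.2   19.5] 12.0
25 -79.0 [-0.42 -1.08  1.97] [ 507.6 -163.2   19.5] 12.3
27 -77.0 [ 0.11 -1.39 -0.  ] [ 507.8 -161.2   19.5] 12.8
28 -76.0 [ 0.31 -1.96  0.63] [ 507.9 -160.2   19.5] 13.0
30 -74.0 [-0.8  -1.02  0.75] [ 508.2 -158.2   19.5] 13.5
33 -71.0 [ 0.24 -1.09  0.79] [ 508.6 -155.2   19.5] 14.3
36 -68.0 [ 0.25 -1.16  1.58] [ 509.  -152.3   19.5] 15.0
37 -67.0 [-1.14 -1.94  1.53] [ 509.1 -151.3   19.5] 15.3
42 -62.0 [ 0.1  -0.99 -0.26] [ 509.7 -146.3   19.5] 16.5
48 -56.0 [ 0.63 -1.27  0.54] [ 510.5 -140.4   19.5] 18.0
[ 0.00659101 -0.61963734  0.62729864]
```

View pics/t1.png

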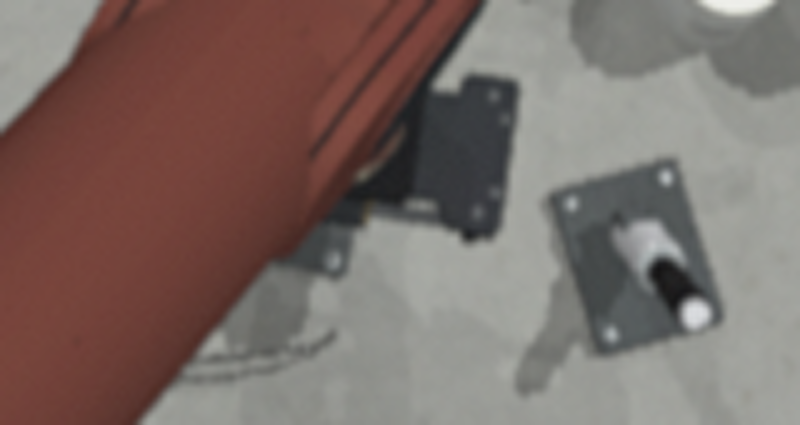

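View pics/s1.png

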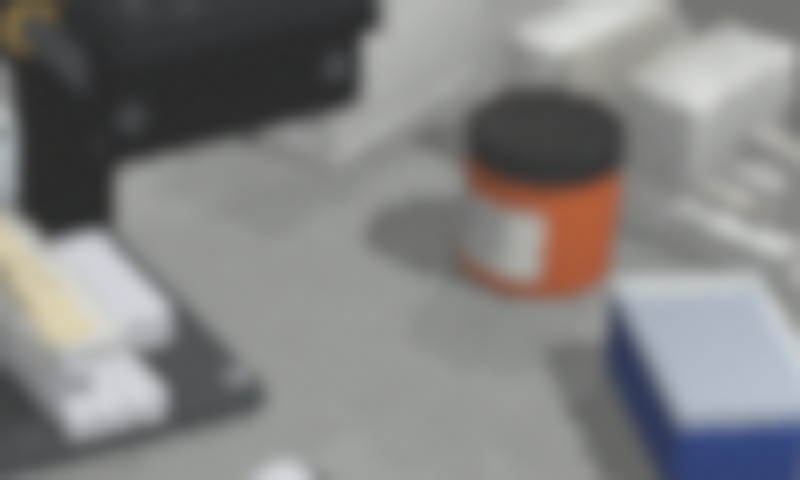

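The top view shows the gripper body around zoom (450,155), with the arm hiding the clamp. In the side crop a finger comes down at about (65,200), which looks to be behind the rear fence. I'll compare that with where the TCP should project.

Run:
```python
from h import *
o=get_obs();e=o['eef_pos'];R=o['eef_rot'];print(e,o['clock'],o['grip_width'],R.round(3).tolist(),calibration('side')['world_from_camera'].round(1).tolist())
for h in(0,70):
  for dy in(-95,-15,0,15,95):
    p=e-R[:,2]*h+R[:,1]*dy
    print(h,dy,((proj('side',p)-[320,170])*8).round(),((proj('top',p)-[272,155])*5).round())
snap('side','s2',(280,140,440,255),5)
```

```text
[ 510.59078686 -139.49043187   19.50286694] 18.5167 0.7600202524360633 [[-0.992, 0.127, -0.0], [0.127, 0.992, -0.0], [-0.0, -0.0, -1.0]] [[0.8, -0.3, 0.5, 97.3], [-0.6, -0.4, 0.7, -720.5], [-0.0, -0.9, -0.5, 485.9], [0.0, 0.0, 0.0, 1.0]]
0 -95 [225. 516.] [484. 202.]
0 -15 [ 81. 365.] [333. 180.]
0 0 [ 56. 339.] [305. 176.]
0 15 [ 32. 314.] [276. 172.]
0 95 [-86. 190.] [126. 150.]
70 -95 [236. 290.] [496. 181.]
70 -15 [ 85. 150.] [336. 158.]
70 0 [ 59. 126.] [306. 154.]
70 15 [ 34. 102.] [276. 150.]
70 95 [-89. -12.] [117. 127.]
```

View pics/s2.png

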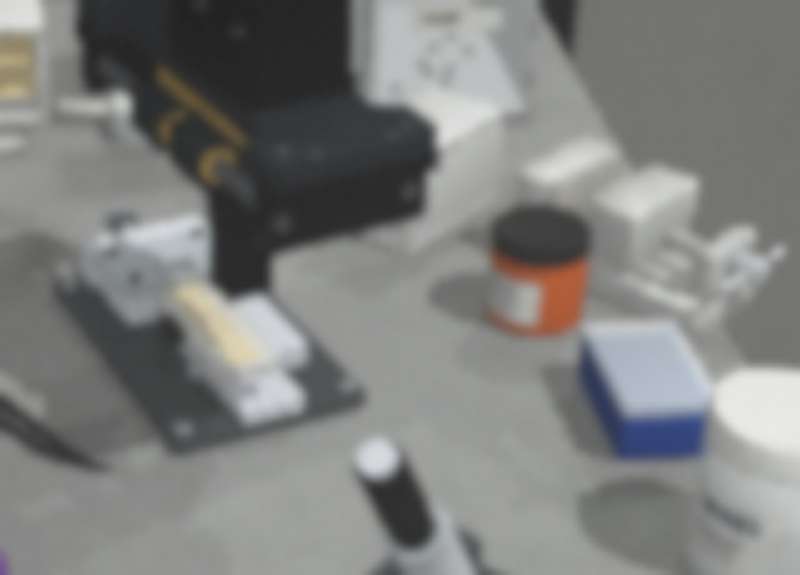

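Run:
```python
from h import *
print('origin top',proj('top',[0,0,0])*1.25,'side',proj('side',[0,0,0])*1.25)
T=lambda a:(a[0]/5+272,a[1]/5+155); S=lambda a:(a[0]/5+280,a[1]/5+140)
for a,b in(((500,240),(272,245)),((518,85),(425,205)),((500,240),(270,150)),((518,85),(437,145))):
    print(two(T(a),S(b)))
o=get_obs();e,R=o['eef_pos'],o['eef_rot']
for dx in(-37,37):
  for dy in (-95,95): print(e-70*R[:,2]+dx*R[:,0]+dy*R[:,1])
# start-pose gripper tip, display px of s0
for z in(150,182,250): print(z,onz('side',(128/1.25,95/1.25),z))
```

```text
origin top [342.84563259 487.17594538] side [ 93.68273441 334.57364301]
(array([ 462.44371784, -231.05191499,  139.64507891]), np.float64(0.97795341732993))
(array([ 535.23289671, -237.80659398,  138.29601602]), np.float64(5.931664157456342))
(array([ 459.34413717, -228.75322517,  179.19745792]), np.float64(3.7754353396423235))
(array([ 533.69803213, -237.78875433,  164.26855566]), np.float64(2.6178554800614062))
[ 535.25775459 -238.38596301   89.50235563]
[559.32829859 -49.916844    89.51182095]
[ 461.85399236 -229.01111958   89.50287268]
[485.92453635 -40.54200056  89.512338  ]
150 [ 217.24596262 1053.85400187  150.        ]
182 [205.82370691 884.83600968 182.        ]
250 [181.55141352 525.67277628 250.        ]
```

The carrier hasn't moved. Both views put the gripper body at the right xy but about 50 mm higher than the reported TCP height implies. So the fingers have only travelled above the strip. I'll back off and measure the fingertip height.

Run:
```python
from h import *
servo_line(W(P,(4,-104,19.5)),120)
pause(.1);o=get_obs();e=o['eef_pos'];print(e,o['clock'])
snap('side','s3',(280,140,440,255),5);snap('top','t3')
for z in(20,40,50,60,70,80,140): print(z,((proj('side',[e[0],e[1],z])-[280,140])*5).round(),((proj('side',[e[0]-8,e[1]-15,z])-[280,140])*5).round())
```

```text
[ 504.62866721 -187.01277218   19.33604406] 19.225
20 [286. 414.] [292. 437.]
40 [288. 376.] [293. 398.]
50 [288. 357.] [294. 379.]
60 [289. 337.] [295. 359.]
70 [289. 318.] [295. 339.]
80 [290. 297.] [296. 319.]
140 [293. 171.] [300. 190.]
```

View pics/s3.png

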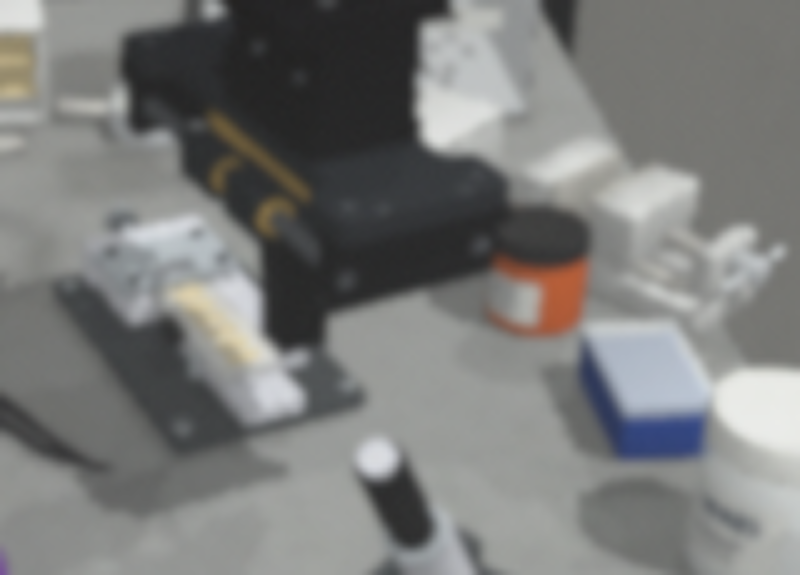

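The fingertip's lower edge is at about (295,345), which puts the real tip near z ≈ 68 mm: true z is about reported + 49. I'll touch the deck under force guard for an exact offset, then push.

Run:
```python
from h import *
Y=-96
servo_line(W(P,(4,Y,-24)),100); pause(.1)
f0=np.mean([get_obs()['ft_force'] for _ in range(5)],0); print(f0)
z=-24
while z>-40:
    z-=1; servo_line(W(P,(4,Y,z)),40); o=get_obs(); f=o['ft_force']-f0
    print(z,f.round(1),o['eef_pos'][2].round(2))
    if f[2]>4: break
zt=z
print('touch',zt,o['clock'])
if zt>-40:
    z=zt+3; servo_line(W(P,(4,Y,z)),40)
    servo_line(W(P,(4,-78,z)),60)
    f0=get_obs()['ft_force']
    y=-78
    while y<-40:
        y+=1.5; servo_line(W(P,(4,y,z)),40); o=get_obs(); f=o['ft_force']-f0
        print(y,round(f@YD,1),o['eef_pos'].round(1))
        if f@YD<-3.5: break
    pause(.15);o=get_obs(); print(o['ft_force']-f0,o['clock'],o['eef_pos'])
snap('side','s4',(280,140,440,255),5)
```

```text
[-0.0296268  -0.16039527  0.3531501 ]
-25 [-0.3 -0.3 -0.7] -24.79
-26 [ 0.2  0.7 -0.2] -26.03
-27 [-0.4 -0.   0.2] -27.08
-28 [-0.1 -0.6  0.1] -28.06
-29 [ 0.8  0.4 -0.4] -29.07
-30 [ 0.9  0.3 -0.4] -30.05
-31 [-0.6 -0.2 -0.3] -31.06
-32 [-0.5 -0.6 -0.5] -32.06
-33 [ 0.2  1.3 -0.1] -33.08
-34 [-0.   0.5 -0.6] -34.05
-35 [ 0.   0.7 -0.8] -35.06
-36 [ 0.2 -0.4 -1.1] -36.06
-37 [0.1 0.7 0.1] -37.06
-38 [ 0.2  0.2 -1.2] -38.05
-39 [-0.4 -0.9 -0.5] -39.05
-40 [-3.9  2.5 11.4] -39.32
touch -40 24.0167
```

Run:
```python
from h import *
def loc(p,w): c,s=np.cos(p[2]),np.sin(p[2]); d=w[:2]-p[:2]; return np.round([c*d[0]+s*d[1],-s*d[0]+c*d[1]],1)
for a in((93,50),(377,100),(343,277),(58,225)): print('foot',loc(P,onz('top',(a[0]/5+272,a[1]/5+155),8)))
a=np.load('pics/s0.npy').astype(int);b=np.load('pics/s4.npy').astype(int)
g=b.sum(2)//3
o=get_obs();e=o['eef_pos'];print(e,o['ft_force'])
for z in(0,8,16): 
  for dy in(-15,-8,15): print(z,dy,[proj('side',e*[1,1,0]+YD*dy+np.array([dx,0,z])).round(1).tolist() for dx in(-9.5,9.5)])
m=(np.abs(b-a).sum(2)>60)
for r in range(200,240): print(r,''.join('%4d'%v if k else '   .' for v,k in zip(g[r,320:360],m[r,320:360])))
```

```text
foot [56.8 66.9]
foot [ 51.8 -87.1]
foot [-44.7 -82.6]
foot [-39.2  70.6]
[ 505.49797926 -180.11931086  -39.32629255] [-2.74652153  2.55934562 11.84405263]
0 -15 [[335.4, 233.6], [342.3, 230.8]]
0 -8 [[333.8, 232.0], [340.7, 229.1]]
0 15 [[328.9, 226.6], [335.7, 223.8]]
8 -15 [[335.4, 230.7], [342.4, 227.8]]
8 -8 [[333.9, 229.0], [340.8, 226.2]]
8 15 [[329.0, 223.6], [335.8, 220.9]]
16 -15 [[335.5, 227.7], [342.5, 224.9]]
16 -8 [[334.0, 226.0], [340.9, 223.2]]
16 15 [[329.0, 220.7], [335.9, 218.0]]
200   66  74  72  59  49  48  46  47  47  47  47  52  59  68  73  72  64  55  49  48  51  52  54  55  55  56  55  56  55  55  56  56  56  55  56  57  58  58  59  59
201   76  71  67  56  48  46  48  47  49  47  47  48  51  58  66  72  71  65  57  51  49  49  53  55  55  55  56  55  56  56  56  56  56  56  56  57  58  59  60  60
202  102  94  82  62  49  46  47  49  49  49  48  49  50  54  58  66  72  73  67  58  51  50  53  55  55  56  54  55  56  55  56  57  56  57  57  58  59  59  59  60
203  133 132 114  79  51  47  46  48  50  51  53  56  60  62  62  63  68  74  74  66  56  52  53  54 
[... 5303 characters left out ...]
   .   .   .   .   .   .   .   .   .   .
236  105 104 103 102 101 101 102 102 103 102 103 104 105 106 107 108 109 110 113 118 120 120 122 121 121 122 125   .   .   .   .   .   .   .   .   .   .   .   .   .
237  101 102 101 100 101 102 102 103 103 105 106 108 108 109 109 108 109 112 116 119 120 121 121 121 121 121 121 124 126   .   .   .   .   .   .   .   .   .   .   .
238  100 100 101 101 102 103 104 105 106 108 108 109 109 109 109 109 109 112 116 119 120 120 121 121 120 120 121 122 125   .   .   .   .   .   .   .   .   .   .   .
239  100 100 102 102 102 105 105 107 109 110 109 110 110 109 109 109 109 113 116 118 119 120 122 121 122 124 126 130   .   .   .   .   .   .   .   .   .   .   .   .
```

The finger's silhouette corners (330,227), (334,231) and (342,228) show it is about 18 mm thick and just beyond the deck's end, so it's unclear which surface it touched. I'll touch again squarely on the deck (z = 16), then push.

```bash
cat > push.py <<'E'
from h import *
servo_line(W(P,(4,-96,-17)),120); servo_line(W(P,(4,-81,-17)),100); pause(.05)
f0=np.mean([get_obs()['ft_force'] for _ in range(3)],0)
hit=None
for z in list(range(-18,-26,-1))+list(range(-28,-36,-1)):
    servo_line(W(P,(4,-81,z)),40); o=get_obs(); f=o['ft_force']-f0
    if f[2]>4: hit=o['eef_pos'][2]; print('hit',z,hit,f); break
print(hit,o['clock'])
if hit is None: raise SystemExit
z=hit+3; servo_line(W(P,(4,-81,z)),40); servo_line(W(P,(4,-75,z)),80); f0=get_obs()['ft_force']; y=-75
while y<-38:
    y+=2 if y<-62 else 1; servo_line(W(P,(4,y,z)),40); o=get_obs(); f=o['ft_force']-f0
    print(y,round(f@YD,1),end='; ')
    if f@YD<-4: break
pause(.15);o=get_obs(); print(o['ft_force']-f0,o['clock'],o['eef_pos'],z)
snap('side','s5')
E
python3 push.py
```

```text
hit -24 -23.33230919835428 [-4.45231165  1.79386537 12.00544459]
-23.33230919835428 26.5083
-73 0.1; -71 -0.1; -69 -0.4; -67 -0.5; -65 -0.2; -63 -0.2; -61 0.2; -60 -0.0; -59 -0.3; -58 0.0; -57 0.3; -56 -0.5; -55 0.3; -54 -0.7; -53 -1.7; -52 -5.4; [ 0.25737463 -5.75501173 -1.0154316 ] 31.1583 [ 510.87954239 -137.50869519  -20.21952686] -20.33230919835428
```

The z offset is −39.3 mm, confirmed on both table and deck, and the carrier met firm resistance at −5.7 N. Next I'll check which tilted grasp poses are reachable if the offset is in world z, or along the tool.

Run:
```python
from h import *
D=39.3
LX=np.array([np.cos(Q[2]),np.sin(Q[2]),0])
for s in(57,62,70):
  g=RIM+(s-44)*AX
  for nm,y in(('+HY',HY),('-HY',-HY),('+L',LX),('-L',-LX)):
    for tilt in(30,20,10,0):
      a=np.radians(tilt); z=-np.array([-np.sin(a)*LX[0],-np.sin(a)*LX[1],np.cos(a)])
      R=rot(z,y)
      r=[]
      for dv in(np.array([0,0,-D]),D*z):
        for up in(0,60): r.append(ik(g+up*AX+dv,R) is not None)
      print(s,nm,tilt,r)
  if s==57: print(g)
```

```text
57 +HY 30 [True, False, True, False]
57 +HY 20 [True, False, True, True]
57 +HY 10 [True, True, True, True]
57 +HY 0 [True, True, True, True]
57 -HY 30 [True, True, True, True]
57 -HY 20 [True, True, True, True]
57 -HY 10 [True, True, True, True]
57 -HY 0 [True, True, True, True]
57 +L 30 [True, True, True, True]
57 +L 20 [True, True, True, True]
57 +L 10 [True, True, True, True]
57 +L 0 [True, True, True, True]
57 -L 30 [True, True, True, True]
57 -L 20 [True, True, True, True]
57 -L 10 [True, True, True, True]
57 -L 0 [True, True, True, True]
[ 455.95025308 -322.38849955   71.2583302 ]
62 +HY 30 [True, False, False, False]
62 +HY 20 [True, False, True, False]
62 +HY 10 [True, True, True, True]
62 +HY 0 [True, True, True, True]
62 -HY 30 [True, True, True, True]
62 -HY 20 [True, True, True, True]
62 -HY 10 [True, True, True, True]
62 -HY 0 [True, True, True, True]
62 +L 30 [True, True, True, True]
62 +L 20 [True, True, True, True]
62 +L 10 [True, True, True, True]
62 +L 0 [True, True, True, True]
62 -L 30 [True, True, True, True]
62 -L 20 [True, True, True, True]
62 -L 10 [True, True, True, True]
62 -L 0 [True, True, True, True]
70 +HY 30 [False, False, False, False]
70 +HY 20 [True, False, True, False]
70 +HY 10 [True, True, True, True]
70 +HY 0 [True, True, True, True]
70 -HY 30 [True, True, True, True]
70 -HY 20 [True, True, True, True]
70 -HY 10 [True, True, True, True]
70 -HY 0 [True, True, True, True]
70 +L 30 [True, True, True, True]
70 +L 20 [True, True, True, True]
70 +L 10 [True, True, True, True]
70 +L 0 [True, True, True, True]
70 -L 30 [True, True, True, True]
70 -L 20 [True, True, True, True]
70 -L 10 [True, True, True, True]
70 -L 0 [True, True, True, True]
```

```bash
cat >> h.py <<'E'
D=39.33; RT=rot(-AX,-HY)
E
python3 - <<'E'
from h import *
pre=G+85*AX-D*AX
print(ik(pre,RT) is not None)
e=get_obs()['eef_pos']
servo_line(e-6*YD,60); 
servo_line(e-6*YD+[0,0,170],250); print(get_obs()['clock'])
move_to(pre,RT); print(get_obs()['clock'])
gripper_to(45,15); o=get_obs(); print(o['clock'],o['eef_pos']-pre)
top=snap('top','t6'); side=snap('side','s6')
A=cv2.resize(side[130:270,330:440],None,fx=3.6,fy=3.6,interpolation=cv2.INTER_CUBIC)
B=cv2.resize(top[160:220,270:345],None,fx=5,fy=5,interpolation=cv2.INTER_CUBIC)
C=np.zeros((max(A.shape[0],B.shape[0]),A.shape[1]+B.shape[1],3),np.uint8);C[:A.shape[0],:A.shape[1]]=A;C[:B.shape[0],A.shape[1]:]=B
cv2.imwrite('pics/c6.png',C[:,:,::-1]);print(A.shape)
for nm,r in(('tool',o['eef_pos']+D*AX),('world',o['eef_pos']+[0,0,D])):
  print(nm,r,[((proj('side',r+k*HY*30-RT[:,2]*0)-[330,130])*3.6).round().tolist() for k in(-1,0,1)])
E
```

```text
True
32.3083
33.825
34.8167 [-0.02386788 -0.00525876 -0.02712255]
(504, 396, 3)
tool [ 415.49128553 -335.48011436  144.84336665] [[126.0, 350.0], [69.0, 326.0], [15.0, 303.0]]
world [ 434.200844   -329.42498044  150.11258767] [[150.0, 320.0], [94.0, 297.0], [40.0, 276.0]]
```

View pics/c6.png

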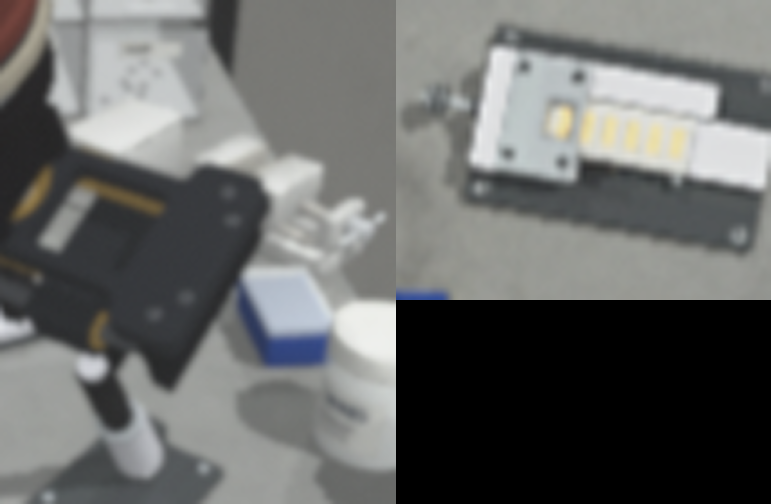

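Run:
```python
from h import *
o=get_obs();e=o['eef_pos'];print(o['grip_width'])
X=RT[:,0]
for nm,r in(('tool',e+D*AX),('world',e+[0,0,D])):
  print(nm,'body',[((proj('side',r+80*AX-95*HY+k*X)-[330,130])*3.6).round().tolist() for k in(-37,37)],'finger raw',[proj('side',r-q*HY+k*X).round(1).tolist() for q in(22,31) for k in(-10,10)])
a=np.load('pics/s0.npy').astype(int);b=np.load('pics/s6.npy').astype(int)
m=(np.abs(b-a).sum(2)>50);g=b.mean(2).astype(int)
for r in range(220,246): print(r,''.join('%4d'%v if k else '   .' for v,k in zip(g[r,328:378],m[r,328:378])))
for nm in('t6',):
    t=np.load('pics/t6.npy'); h=cv2.cvtColor(t,cv2.COLOR_RGB2HSV)
    k=((h[...,1]>60)&(h[...,2]>150)&(h[...,0]>10)&(h[...,0]<35))[170:200,290:340]
    n,l,s,c=cv2.connectedComponentsWithStats(k.astype(np.uint8)); print(s[1:,4],c[1:]+[290,170])
    for q in c[1:]+[290,170]: print(onz('top',q,22))
```

```text
44.840083754748285
tool body [[182.0, 391.0], [276.0, 230.0]] finger raw [[357.6, 230.4], [363.8, 220.3], [362.4, 232.5], [368.6, 222.3]]
world body [[211.0, 354.0], [301.0, 198.0]] finger raw [[364.4, 222.1], [370.5, 212.2], [369.2, 224.0], [375.3, 214.1]]
220  216 222 219   .   .   . 175 163 167 168 138  90  56  48  46  46  46  48  48  48  49  48  49  49  48  49  54  67  82  87  83  73  63  55  53  53  54  55  56  57  57  57  59  58  60  59  58  58  59  59
221  200 217 218 211   .   .   .   .   .   . 143 101  65  50  47  46  46  47  46  46  48  47  48  48  49  50  59  74  88  88  81  73  65  56  51  50  51  53  54  56  56  56  57  57  57  58  58  58  57  58
222  176 200 203 197 191   .   .   .   .   .   .  98  71  58  54  52  48  47  46  46  45  47  47  47  47  51  60  78  89  87  78  73  68  62  55  50  49  50  51  52  54  55  55  57  57  57  58  58  58  58
223    .   . 179   .   .   .   .   .   .   .   .   .   .   .   .  74  65  57  52  49  47  46  47  46  47  49  62  79  88  86  77  73  70  66  60  54  51  49  49  50  50  52  53  55  56  57  56  58  57  58
224    .   .   .   .  
[... 4228 characters left out ...]
 .   .   .   .   .   .   .   .   .   .   .   .   .   .
245    .   .   .   .   .   .   .   .   .   .   .   .   .   .   .   .   .   .   .   .   .   .   .   .   .   .   .   .   .   .   .   .   .   .   .   .   .   .   .   .   .   .   .   .   .   .   .   .   .   .
[9 7 4 6 4 7] [[303.44444444 183.77777778]
 [307.57142857 185.14285714]
 [312.         185.5       ]
 [316.66666667 186.83333333]
 [321.         187.5       ]
 [325.57142857 188.14285714]]
[525.75945205 -61.65940956  22.        ]
[522.32085774 -72.59906295  22.        ]
[521.58108908 -84.25820365  22.        ]
[518.25715347 -96.59396639  22.        ]
[ 516.69176669 -108.00642765   22.        ]
[ 515.20192988 -120.03540881   22.        ]
```

The side picture matches an offset along the tool axis: the predicted finger corner is (362,232) and the observed one is about (361,233). The right half shows the carrier home, with the second gold square whole in the window at raw (303,184). Next I'll grasp, draw out and hover.

```bash
cat >> h.py <<'E'
PAD=np.array([523.8,-60.9,22.]); RF=rot(np.array([0,0,-1.]),-HY)
def fin(h,dx=0,dy=0): return PAD+[dx,dy,57+h-D]
E
python3 - <<'E'
from h import *
assert ik(fin(45),RF) is not None
f0=get_obs()['ft_force']
servo_line(G-D*AX,90); o=get_obs(); print(o['clock'],o['ft_force']-f0)
gripper_to(10,20); o=get_obs(); print(o['clock'],o['grip_width'],o['gripper_force'],o['ft_force']-f0)
servo_line(G+78*AX-D*AX,110); o=get_obs(); print(o['clock'],o['grip_width'],o['ft_force']-f0)
move_to(fin(40),RF); pause(.1); o=get_obs(); print(o['clock'],o['grip_width'],o['eef_pos']-fin(40))
s=snap('side','s7'); snap('top','t7')
cv2.imwrite('pics/c7.png',cv2.resize(s[150:225,275:375],None,fx=8,fy=8,interpolation=cv2.INTER_CUBIC)[:,:,::-1])
q=lambda p:((proj('side',p)-[275,150])*8).round().tolist()
print('tip',q(PAD+[0,0,40]),'nose bottom',q(PAD+[0,0,58]),'collar',q(PAD+[0,0,80]),'pad',q(PAD),'platewin',q(PAD+[0,0,6.5]))
E
```

```text
36.0083 [-0.91227757  0.67177504 -0.66658594]
36.6083 17.620648417481874 19.997650631703436 [ 0.14361258 -0.14600235  1.0242243 ]
37.4667 17.219593862176907 [ 0.73011688  0.72097497 -2.14411222]
38.7167 17.42093261960793 [-0.6519835  -1.98555695 -0.11204157]
tip [303.0, 248.0] nose bottom [303.0, 195.0] collar [302.0, 128.0] pad [305.0, 363.0] platewin [304.0, 345.0]
```

View pics/c7.png

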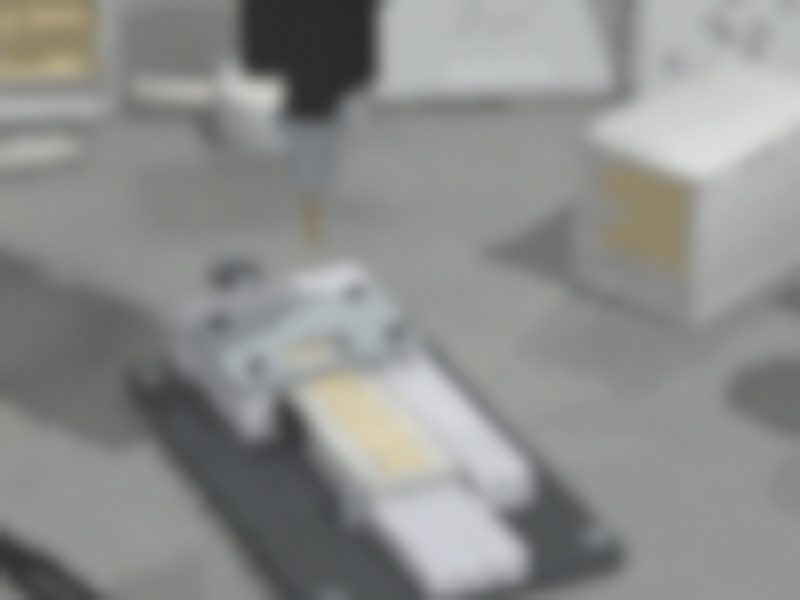

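The tester is held upright, with its tip at about (313,245) and the visible pad at (315,352), laterally aligned. I'll measure both offsets by centroid in the same picture.

Run:
```python
from h import *
s=np.load('pics/s7.npy'); b=cv2.resize(s,None,fx=4,fy=4,interpolation=cv2.INTER_CUBIC).astype(float)
yel=(b[...,0]-b[...,2])   # R-B
def cen(x0,y0,x1,y1,th):
    r=yel[y0*4:y1*4,x0*4:x1*4]; w=np.clip(r-th,0,None); yy,xx=np.mgrid[y0*4:y1*4,x0*4:x1*4]
    return np.array([(w*xx).sum(),(w*yy).sum()])/w.sum()/4-.375, r.max(), np.percentile(r,20)
pin=cen(309,172,320,183,25); row=cen(311,195,334,211,35); win=cen(309,190,319,197,35)
print(pin,row,win)
u=np.array([.152,.988,0])
print('pin pred',proj('side',PAD+[0,0,49]),'row pred',proj('side',PAD-36*u))
# camera-bias-free relative offset: tip(robot) and pad(camera) on horizontal planes
a=onz('side',pin[0],PAD[2]+49); c=onz('side',row[0],22)+36*u
print('tip side-cam',a,'pad side-cam',c,'pad-tip',c-a, 'window vis',onz('side',win[0],22))
```

```text
(array([313.45833333, 176.95833333]), np.float64(26.0), np.float64(0.0)) (array([320.86843525, 202.79955036]), np.float64(44.0), np.float64(-5.0)) (array([nan, nan]), np.float64(27.0), np.float64(-9.0))
pin pred [312.88813747 177.72590248] row pred [319.34658553 202.33306076]
tip side-cam [527.08517879 -58.3743821   71.        ] pad side-cam [525.61046709 -64.67970085  22.        ] pad-tip [ -1.4747117   -6.30531876 -49.        ] window vis [nan nan nan]<stdin>:6: RuntimeWarning: invalid value encountered in divide
```

Run:
```python
from h import *
s=np.load('pics/s7.npy'); yel=s[...,0].astype(int)-s[...,2]
print(yel[172:184,309:320]); print(yel[190:213,309:336])
u=np.array([.152,.988,0])
def cen(x0,y0,x1,y1,th):
    r=yel[y0:y1,x0:x1].astype(float); w=np.clip(r-th,0,None); yy,xx=np.mgrid[y0:y1,x0:x1]
    return np.array([(w*xx).sum(),(w*yy).sum()])/w.sum()
for t in(5,10):
    pin=cen(311,173,317,183,t); row=cen(311,196,335,212,t); win=cen(309,191,319,196,t)
    a=onz('side',pin,71); c=onz('side',row,22)+36*u; w=onz('side',win,22)
    print(pin,row,win,'tip',a[:2].round(1),'pad',c[:2].round(1),'vis',w[:2].round(1))
```

```text
[[ 2  1 -2 -5 -6 -5 -5 -3 -1  0  1]
 [ 2  1  0 -2 -3 -2 -2 -1  0  1  1]
 [ 2  2  2  4  7  7  2  1  1  1  1]
 [ 2  2  3  8 17 17  7  2  1  1  1]
 [ 1  1  3 10 22 22 10  3  1  1  1]
 [ 1  1  3 10 23 23 10  3  1  2  1]
 [ 2  2  3 11 22 22 10  3  2  1  2]
 [ 2  3  4  9 19 20  9  2  1  1  1]
 [ 2  2  3  7 12 13  6  2  1  1  1]
 [ 1  1  2  3  5  6  3  0  0  0  0]
 [ 1  1  1  1  1  1  0  0 -2 -1  0]
 [ 1  0  0 -1 -2 -2 -2 -4 -4 -4 -4]]
[[ -9 -10 -11 -11 -11 -11 -10 -10 -10 -10 -11 -11 -11 -11  -9  -8  -6  -3
   -1   0   1   1   1   0   1   0   1]
 [-10  -9 -10  -9  -8  -5  -5  -6  -8 -10 -11 -12 -11 -10  -9  -8  -8  -6
   -4   0   0   1   0   1   1   1   1]
 [ -9  -7  -4   0   4   6   6   1  -5  -9 -10 -11 -10 -11  -8  -8  -8  -8
   -5  -3  -1   1   1   2   1   2   2]
 [ -9  -2   8  13  15  14  11   3  -3  -7  -9 -11 -10  -9  -9  -9  -8  -7
   -7  -5  -2   1   1   2   2   2   2]
 [ -8  -1   9  14  13  11   7   0  -4  -5  -8  -8  -9  -8  -8  -8  -7  -7
   -7  -6  -4  -1   1   1   2   2   3]
 [ -9  -5   0   3   3   2   2   0   0   1  -1  -3  -5  -5  -7  -7  -6  -7
   -7  -7  -5  -3   0   1   
[... 1508 characters left out ...]
4  -3  -1  -1   0   2   5  12  16  15  11   8
    6   3   1  -1  -2  -4  -6  -7  -7]
 [ -5  -5  -6  -5  -4  -4  -4  -3  -5  -4  -3  -1   2   3   4   3   2   1
    0  -2  -2  -4  -5  -5  -5  -7  -7]
 [ -5  -5  -6  -6  -5  -5  -5  -4  -5  -6  -5  -2   0   0  -1  -2  -3  -4
   -4  -4  -5  -6  -7  -6  -5  -5  -5]
 [ -5  -6  -5  -5  -6  -6  -4  -4  -5  -6  -6  -3  -3  -4  -5  -6  -6  -7
   -7  -7  -8  -8  -8  -6  -7  -6  -7]]
[313.48660714 177.28125   ] [320.65125592 202.4619585 ] [313.04477612 193.40298507] tip [526.2 -59.8] pad [526.  -63.1] vis [529.  -52.7]
[313.49557522 177.2300885 ] [320.64069877 202.45609065] [313.         193.38095238] tip [526.4 -59.6] pad [526.  -63.1] vis [529.  -52.6]
```

Run:
```python
from h import *
s=np.load('pics/s7.npy'); yel=s[...,0].astype(int)-s[...,2]
u=np.array([.152,.988]); v=np.array([.988,-.152])
# rectify strip plane z=22 (side cam) in tip-relative along/across coords; tip side-cam=(526.3,-59.7)
for n,img in(('side',s),('top',np.load('pics/t6.npy'))):
    Y=cv2.GaussianBlur(img[...,0].astype(np.float32)-img[...,2],(0,0),.5)
    base=np.array([526.3,-59.7]) if n=='side' else np.array([523.8,-60.9])
    al=np.arange(-75,16,1.5); L=[]
    for a in al:
        pts=np.array([proj(n,np.append(base+a*u+c*v,22)) for c in np.arange(-12,13,2)],np.float32)
        L.append(cv2.remap(Y,pts[:,:1],pts[:,1:],cv2.INTER_CUBIC)[:,0])
    L=np.array(L); print(n,'along',[(round(float(a),1),int(k)) for a,k in zip(al,L[:,3:10].mean(1))])
    k=L[(al<-15)&(al>-60)].mean(0); print('across',k.round().astype(int))
```

```text
side along [(-75.0, 0), (-73.5, 2), (-72.0, 5), (-70.5, 8), (-69.0, 13), (-67.5, 19), (-66.0, 24), (-64.5, 29), (-63.0, 33), (-61.5, 35), (-60.0, 35), (-58.5, 34), (-57.0, 33), (-55.5, 34), (-54.0, 35), (-52.5, 36), (-51.0, 37), (-49.5, 37), (-48.0, 37), (-46.5, 36), (-45.0, 35), (-43.5, 35), (-42.0, 35), (-40.5, 36), (-39.0, 37), (-37.5, 36), (-36.0, 36), (-34.5, 35), (-33.0, 34), (-31.5, 34), (-30.0, 34), (-28.5, 35), (-27.0, 35), (-25.5, 35), (-24.0, 35), (-22.5, 34), (-21.0, 33), (-19.5, 33), (-18.0, 33), (-16.5, 33), (-15.0, 33), (-13.5, 31), (-12.0, 28), (-10.5, 24), (-9.0, 18), (-7.5, 12), (-6.0, 7), (-4.5, 3), (-3.0, 1), (-1.5, 1), (0.0, 2), (1.5, 4), (3.0, 6), (4.5, 8), (6.0, 10), (7.5, 10), (9.0, 9), (10.5, 7), (12.0, 4), (13.5, 0), (15.0, -2)]
across [ 5 10 19 28 35 39 40 39 36 30 22 13  7]
top along [(-75.0, -2), (-73.5, -2), (-72.0, -2), (-70.5, -2), (-69.0, -1), (-67.5, 2), (-66.0, 9), (-64.5, 22), (-63.0, 39), (-61.5, 52), (-60.0, 57), (-58.5, 51), (-57.0, 36), (-55.5, 20), (-54.0, 15), (-52.5, 22), (-51.0, 38), (-49.5, 51), (-48.0, 55), (-46.5, 49), (-45.0, 35), (-43.5, 20), (-42.0, 15), (-40.5, 23), (-39.0, 38), (-37.5, 51), (-36.0, 55), (-34.5, 48), (-33.0, 33), (-31.5, 18), (-30.0, 13), (-28.5, 21), (-27.0, 37), (-25.5, 50), (-24.0, 54), (-22.5, 48), (-21.0, 34), (-19.5, 20), (-18.0, 15), (-16.5, 23), (-15.0, 39), (-13.5, 53), (-12.0, 57), (-10.5, 48), (-9.0, 27), (-7.5, 8), (-6.0, 4), (-4.5, 17), (-3.0, 39), (-1.5, 57), (0.0, 61), (1.5, 53), (3.0, 38), (4.5, 24), (6.0, 16), (7.5, 14), (9.0, 12), (10.5, 5), (12.0, -2), (13.5, -6), (15.0, -8)]
across [ 5  9 18 28 35 38 38 37 36 31 21 11  6]
```

Run:
```python
from h import *
def avg(n=12):
    r=[]
    for _ in range(n): pause(.015); r.append(get_obs()['ft_force'])
    return np.mean(r,0)
k=(-.1,-.6)
servo_line(fin(8,*k),90); pause(.1); f0=avg(20); print(f0,get_obs()['clock'])
for h in(2,.5,-1,-2.5,-4,-5.5):
    servo_line(fin(h,*k),30); f=avg()-f0; print(h,f.round(2),get_obs()['eef_pos'][2]-fin(h)[2])
    if f[2]>1.9: break
o=get_obs();print(o['clock'],o['gripper_force'],o['grip_width'])
np.save('f0.npy',f0)
snap('side','s8')
```

```text
[-0.1470742   0.07974624 -0.65223597] 39.7583
2 [ 0.21  0.37 -0.04] 0.03766751904191068
0.5 [-0.09 -0.06 -0.02] 0.01037239059191819
-1 [ 0.24 -0.13  0.1 ] 0.022476538772181698
-2.5 [ 0.4   0.14 -0.06] 0.013378478482124478
-4 [ 0.23 -0.39  0.92] 0.07837345309482657
-5.5 [ 0.53 -0.29  1.38] 0.04305958485060302
42.5583 19.998105755075812 17.44978409467329
```

Run:
```python
from h import *
k=(1.2,.9)
servo_line(fin(0,-.1,-.6),60); servo_line(fin(0,*k),30)
pause(.1); s0=snap('side','s9'); 
f0=np.load('f0.npy')
servo_line(fin(-5.5,*k),40); servo_line(fin(-7.5,*k),20)
r=[]
for _ in range(15): pause(.015); r.append(get_obs()['ft_force'])
o=get_obs();print((np.mean(r,0)-f0).round(2),o['clock'],o['eef_pos']-fin(-7.5,*k))
snap('side','s10')
yel=s0[...,0].astype(int)-s0[...,2]
print(proj('side',PAD+[1.2,.9,3]),proj('side',PAD+[1.2,.9,21]),proj('side',PAD+[1.2,.9,12]))
print(yel[182:200,306:322])
print(s0[182:200,306:322].mean(2).astype(int))
```

```text
[0.54 0.18 1.84] 44.05 [ 0.08664839 -0.05852342  0.08232654]
[313.28261094 194.04200582] [313.21294375 187.6517157 ] [313.24793168 190.86309387]
[[ -2   0   1   1  -1  -3  -6  -6  -7  -6  -5  -3  -2  -1   0   0]
 [ -2  -1   0   1  -1  -2  -6  -7  -7  -7  -6  -4  -4  -3  -1  -1]
 [ -4  -2   0  -1  -1  -4  -5  -7  -6  -6  -6  -6  -6  -5  -3  -1]
 [ -4  -4  -2  -3  -3  -4  -7  -7  -7  -7  -7  -7  -6  -6  -6  -4]
 [ -5  -5  -5  -6  -6  -6  -7  -7  -6  -7  -7  -7  -6  -6  -6  -6]
 [ -6  -7  -6  -6  -7  -8  -6  -4  -3  -5  -7  -8  -6  -7  -7  -8]
 [ -8  -7  -7  -8  -8  -7  -4   3   6  -1  -6  -8  -8  -8  -8  -9]
 [ -8  -8  -7  -9  -8  -6   0  12  16   4  -5  -7  -8  -9  -8 -10]
 [ -8  -8  -8  -8  -9  -6   2  17  22   7  -4  -7  -8  -9 -10 -10]
 [ -9  -8  -9  -7  -7  -5   3  18  25  10  -1  -5  -8  -8  -9 -10]
 [ -8  -8  -8  -8  -5  -1   7  22  29  14   3  -4  -6  -9  -9 -10]
 [ -8  -8  -7  -7  -2   5  13  23  26  14   2  -3  -6  -8  -9 -10]
 [ -7  -7  -7  -6  -1   6  11  14  13   5  -1  -5  -6  -7  -9  -8]
 [ -6  -5  -7  -6  -4   0   1   2   2   1   0   0   1  -1  -3  -4]
 [ -6  -6  -7  -7
[... 758 characters left out ...]
 125 132 135 135 138 144 151]
 [140 139 139 138 138 135 129 120 117 123 130 133 134 140 148 155]
 [139 139 138 138 137 133 127 118 115 120 127 130 134 144 155 160]
 [137 136 136 136 135 130 124 117 115 121 127 131 137 150 162 165]
 [131 131 133 135 132 129 125 121 121 130 138 141 144 153 162 163]
 [119 118 124 130 130 130 132 133 134 142 151 152 151 153 156 156]
 [107 105 116 124 126 129 138 145 148 150 155 157 155 153 153 153]
 [107 106 116 122 124 129 141 151 155 157 159 162 163 164 165 167]
 [115 116 119 123 127 136 149 160 166 170 173 176 178 180 185 187]
 [123 123 123 122 126 142 162 174 180 184 188 189 190 191 194 198]
 [131 129 123 112 113 135 163 183 192 194 193 194 195 195 198 200]]
```

Run:
```python
from h import *
k=(.55,-.5); f0=np.load('f0.npy')
servo_line(fin(0,1.2,.9),60); servo_line(fin(0,*k),30)
servo_line(fin(-5.5,*k),40); servo_line(fin(-8,*k),20)
r=[]
for _ in range(25): pause(.02); r.append(get_obs()['ft_force'])
o=get_obs();print((np.mean(r,0)-f0).round(2),o['clock'],o['eef_pos']-fin(-8,*k),o['grip_width'],o['gripper_force'])
s=snap('side','s10'); a=np.load('pics/s7.npy')
u=np.array([.152,.988,0])
for im in(a,s):
    y=im[...,0].astype(int)-im[...,2]; r=np.clip(y[197:212,311:335]-10.,0,None); yy,xx=np.mgrid[197:212,311:335]; print((r*xx).sum()/r.sum(),(r*yy).sum()/r.sum())
```

```text
[0.01 0.16 2.01] 45.6 [0.05432136 0.01105352 0.0447957 ] 17.388953061278833 19.99720187159255
320.67812798471823 202.53008595988538
320.75390625 202.6162109375
```

```bash
python3 -c "
from bench import *
print(close_job())"
```

```text
the job is handed in; nothing more can be done
None
```

I handed the job in at about 46 s, but the system returned no verdict. The carrier is home against its stop, and the tester is held upright on the gold square, pressed with about 2.0 N, which puts the pin at roughly 4.7 of its 10 mm. My estimates of the tip position differed by 1–2 mm against the 3.5 mm limit.

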